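# Set the resistance decade box to 365 ohms

### The job

Set the resistance box for the next measurement: turn its three dials until it reads 365 ohms, that is the hundreds dial on 3, the tens dial on 6 and the units dial on 5, each clicked in on its mark. Leave the multimeter, the breadboard and the blue side cutters that lie beside it where they are.

Things in the scene. Friction and masses are not known exactly. Their poses are not given: they have to be found in the camera images.
- panel_middle (a point): Middle of the row of dials on the resistance box, on its level aluminium panel, 76 mm above the table. Box: grey steel case, fixed, 170 mm deep, 290 wide. x points from its front (robot's side) to its back, y to its left seen from the front, z up. Dial axes: hundreds y +90 mm, tens 0, units -90. Binding posts at the back, 87 mm behind the row: black, 30 mm high, at y +-45 mm; a low brass one at 0.
- zero_mark (a point): Middle of the 0 tick of the tens dial, 39.5 mm from its axis, on the panel. Each dial has ten dark ticks on the panel around it for digits 0 to 9, clockwise seen from above, 30 deg apart: 0 longest (14 mm) and thickest, at the front left, 135 deg anticlockwise from straight back; 5 second longest (10 mm), 15 deg clockwise from straight back; 9 at the front right. No ticks straight in front.
- hundreds (a joint): Hundreds dial (left one seen from the robot): its reading in rad, 0 at digit 0, growing clockwise seen from above by 0.5236 (30 deg) per digit, so digit 3 is 1.571. End stops just past 0 and 9 (4.712). It clicks in at every digit (0.09 N m to turn it out) and stays there; let go between two digits it springs to the nearer one.
- tens (a joint): Tens dial (middle one): its reading in rad, 0 at digit 0, growing clockwise seen from above by 0.5236 (30 deg) per digit, so digit 6 is 3.142. End stops just past 0 and 9 (4.712). It clicks in at every digit (0.09 N m to turn it out) and stays there; let go between two digits it springs to the nearer one.
- units (a joint): Units dial (right one seen from the robot): its reading in rad, 0 at digit 0, growing clockwise seen from above by 0.5236 (30 deg) per digit, so digit 5 is 2.618. End stops just past 0 and 9 (4.712). It clicks in at every digit (0.09 N m to turn it out) and stays there; let go between two digits it springs to the nearer one.
- hundreds_grip (a point): On the hundreds dial's axis, 8 mm below the top of its bar handle, a good height to grip; turns with the dial, x along the bar to its pointed end (the reading), z up. Black bar, flat upright sides 14 mm apart, 30 mm high, 55 mm long (point 27 mm from the axis, rounded tail 28), top 36.5 mm above the panel, a white line on top from axis to point.
- tens_grip (a point): The same point on the tens dial, x towards the pointed end. All three dials are alike: below the bar is a round black skirt, 56 mm across, its top 6.5 mm above the panel and 22 mm below this point. Fingers must stay above the skirt. The dials' axes stand 90 mm apart.
- units_grip (a point): The same point on the units dial (right one seen from the robot), 28.5 mm above the panel, on the dial's axis; x towards the pointed end of the bar, z up.
- multimeter: Hand-held multimeter lying loose left of the box, 175 x 88 x 50 mm high, origin under its middle. Bystander: it has a small selector of its own, leave it alone.
- breadboard: White plug-in breadboard lying loose behind the box, 55 x 165 x 18 mm high, origin under its middle. Bystander.
- cutters: Side cutters with blue handles lying loose right of the box, 135 mm long, 12 mm high, origin under them near the pivot, jaws to its +x. Bystander.

How it is judged (in metres and radians):
At the end, for the whole second after the job is handed in: The hundreds dial stands on 3, the tens dial on 6 and the units dial on 5, each within 0.12 rad (7 degrees) of its mark and at rest (value of joint hundreds between 1.4508 and 1.6908 rad and velocity of joint hundreds between -0.05 and 0.05 rad/s and value of joint tens between 3.0216 and 3.2616 rad and velocity of joint tens between -0.05 and 0.05 rad/s and value of joint units between 2.498 and 2.738 rad and velocity of joint units between -0.05 and 0.05 rad/s); the robot touches nothing.
It fails at once if the multimeter is shifted by more than 30 mm (distance of multimeter from where it was at the start of the episode above 0.03 m).
It fails at once if the breadboard is shifted by more than 30 mm (distance of breadboard from where it was at the start of the episode above 0.03 m).
It fails at once if the pair of side cutters is shifted by more than 30 mm (distance of cutters from where it was at the start of the episode above 0.03 m).
It also fails if it takes over 51 s, if anything falls off the work surface, if the arm or the gripper's body presses on something with over 40 N, if the wrist force passes 120 N, or if a joint passes its speed limit or range.

### The arm

A 7-joint arm with a two-finger parallel gripper is mounted at the origin on the work surface. World frame = base frame: x ahead of the robot, y to its left, z up, the work surface at z = 0. Lengths are in mm, angles in rad, forces in N, time in s.
With the tool pointing down it reaches from about 350 to 900 mm from the base axis. Payload 19.9 kg.
Tool frame: the origin (TCP) lies midway between the tips of the shut fingers; the grasp point (between the pads) lies 19 mm behind it; z points along the fingers, y is the direction in which the jaws open and shut (so a half turn about z gives the same grasp; the last joint's range is limited). The gripper opens to 85 mm and grips with 20 to 120 N. Pads are 22 mm wide; open, the fingers measure 114 mm over their backs; the gripper's body (76 mm by 85 mm) begins 54 mm behind the grasp point. The pads swing forward as they close: fully open they stand 13 mm farther back than shut.
Start: joints at [-1.373, 0.417, -0.01, 1.614, 0.005, 1.111, -0.053], TCP at [147.826, 607.247, 231.26] pointing down, gripper open.
Joint ranges: [-2.81, 2.81], [-0.39, 2.02], [-1.27, 1.25], [0.06, 2.57], [-1.19, 4.33], [0.19, 2], [-2.82, 2.82]. Speed limits (rad/s): [1.89, 1.89, 2.39, 2.39, 3.01, 3.01, 3.01].

### API

Orientations are given as a unit quaternion [x, y, z, w].
In Python, from bench import robot, kinematics, grab_frame, camera_model gives the robot as it stands. Calls block until the motion is done:
- robot.movep(position, orientation): joint-space move of the TCP to a pose.
- robot.move_l(position, ori=None, v=150, max_force=None): straight line of the TCP; ori=None keeps the orientation; v is the mean speed in mm/s. With max_force (N) it stops when the force on the tool has changed by that much, and returns True; else False.
- robot.goto_joints(angles): joint-space move.
- robot.ungrasp() and robot.close_gripper(effort=None): open the fingers fully, or close them until they stop; effort is the grip in N (None keeps the last).
- robot.hold(seconds).
- kinematics.solve_ik(position, orientation): joint angles nearest the present ones, or None.
- robot.get_obs(): the state.
- grab_frame(name): name is "scene" or "top"; returns the picture (480x640x3 uint8, red, green, blue); there is no depth.
- camera_model(name): a dict with "intrinsics" (3x3 intrinsics, pixels), "extrinsics" (4x4, takes a point from camera to world coordinates). Camera axes: x right, y down, z forward; pixel columns grow to the right and rows downward; lengths in mm; the calibration is good to about 2 mm. A picture is of the moment at which its call begins. camera_model takes no time and is no camera call.
A pose or a line that the arm cannot do raises robot.IKError and nothing moves.
- robot.finish_job(): hands the job in, once; it reports no verdict.
The state is a dict: "time": time; "qpos": joint angles; "joint_vel": joint speeds; "effort": joint torques, N m; "tool_pos": TCP position; "ee_rot": TCP orientation; "contact_force": force on the tool from outside, world axes, zero at the start; "wrist_torque": the same for the moment, N m; "gripper_width": opening from 0.0 (shut) to 1.0 (fully open).
Only numpy, scipy, OpenCV 4.12 (cv2) and the standard library are available. Lean on these libraries where they do the work, as an engineer would, in place of code of your own. Each camera call takes 0.05 s, during which the arm holds its last target. There are 200 camera calls.

## Working session

There is one attempt and no reset: what is moved stays moved. The work goes in short steps, each a Python script; the robot and the scene stay as the last script left them, time stands still between calls to the robot, and variables do not carry over. Pictures are saved under pics/ and viewed, about 8 in all and at most 12, crops included, and the job is handed in when it is done.

```bash
mkdir -p pics; ls
python3 - <<'E'
from bench import *
import cv2,numpy as np
for n in("top","scene"):
    f=grab_frame(n); cv2.imwrite(f"pics/{n}0.png",f[:,:,::-1]); m=camera_model(n); print(n,np.round(m["intrinsics"],1).tolist(),np.round(m["extrinsics"],3).tolist())
s=robot.get_obs();print(s["time"],s["tool_pos"],s["ee_rot"])
E
```

```text
pics
top [[498.2, 0.0, 320.0], [0.0, 498.2, 238.6], [0.0, 0.0, 1.0]] [[-0.002, -0.992, 0.126, 441.218], [-1.0, 0.0, -0.011, 35.253], [0.011, -0.126, -0.992, 1148.801], [0.0, 0.0, 0.0, 1.0]]
scene [[525.1, 0.0, 317.2], [0.0, 525.1, 241.0], [0.0, 0.0, 1.0]] [[-0.01, 0.865, -0.502, 1113.242], [1.0, 0.006, -0.008, 54.561], [-0.004, -0.502, -0.865, 964.186], [0.0, 0.0, 0.0, 1.0]]
0.1 [147.76977084 606.96785602 230.72231885] [ 1.19102821e-01  9.92881779e-01 -5.39059338e-04 -1.74401347e-05]
```

View pics/top0.png

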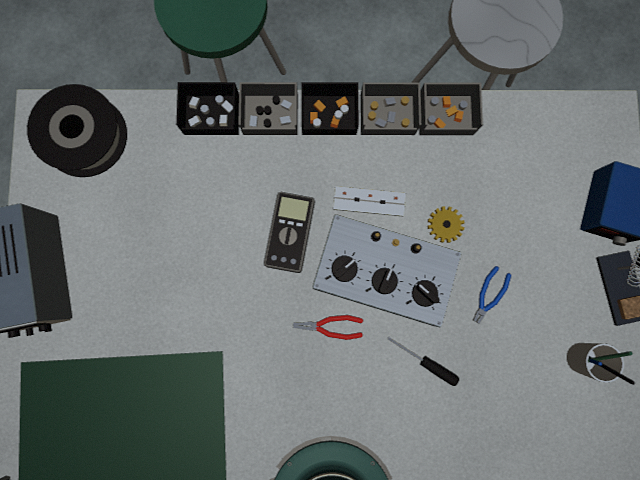

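View pics/scene0.png

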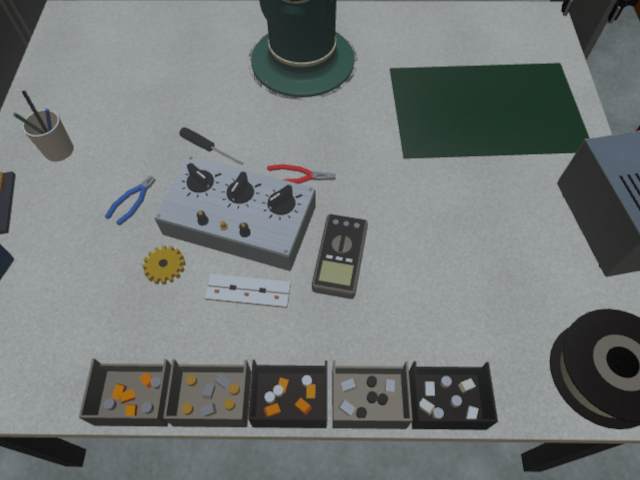

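Top: box row of dials about (345,268), (385,281), (425,293), yawed about 17°. Scene view sees the same dials near (200,178), (240,188), (284,200). The arm itself is not in view. Zooming in on both.

```bash
cat > h.py <<'E'
import numpy as np, cv2
from bench import robot,kinematics,grab_frame,camera_model
def cast(n,uv,z):
    m=camera_model(n);K=np.array(m["intrinsics"]);T=np.array(m["extrinsics"])
    uv=np.atleast_2d(uv).astype(float)
    d=np.c_[uv,np.ones(len(uv))]@np.linalg.inv(K).T@T[:3,:3].T;o=T[:3,3]
    return (o+d*((z-o[2])/d[:,2])[:,None])[:,:2]
def proj(n,p):
    m=camera_model(n);K=np.array(m["intrinsics"]);T=np.linalg.inv(np.array(m["extrinsics"]))
    p=np.atleast_2d(p).astype(float);c=(p@T[:3,:3].T+T[:3,3])@K.T
    return c[:,:2]/c[:,2:]
E
python3 - <<'E'
from h import *
a=cv2.imread("pics/top0.png");b=cv2.imread("pics/scene0.png")
A=cv2.resize(a[205:335,305:470],None,fx=4.6,fy=4.6,interpolation=cv2.INTER_CUBIC)
cv2.imwrite("pics/ca.png",A)
B=cv2.resize(b[145:275,150:325],None,fx=4.5,fy=4.5,interpolation=cv2.INTER_CUBIC)
cv2.imwrite("pics/cb.png",B)
# dark blobs (skirt+bar) on panel in top
g=cv2.cvtColor(a,cv2.COLOR_BGR2GRAY);m=np.zeros_like(g);m[225:320,318:460]=(g[225:320,318:460]<70)*255
m=cv2.morphologyEx(m,cv2.MORPH_OPEN,cv2.getStructuringElement(cv2.MORPH_ELLIPSE,(5,5)))
for c in cv2.findContours(m,0,1)[0]:
    if cv2.contourArea(c)>30:
        e=cv2.minEnclosingCircle(c);print(cv2.contourArea(c),e,cast("top",e[0],82.5))
E
```

```text
461.5 ((425.7682800292969, 293.5209045410156), 14.337180137634277) [[ 458.35507589 -202.1972457 ]]
443.5 ((384.2233581542969, 280.5888366699219), 12.995039939880371) [[ 485.96872071 -113.95446326]]
453.0 ((344.01251220703125, 268.45001220703125), 13.168338775634766) [[512.00861325 -28.14559194]]
31.5 ((414.5, 248.5), 4.301262855529785) [[ 554.90839274 -180.58209216]]
```

View pics/ca.png

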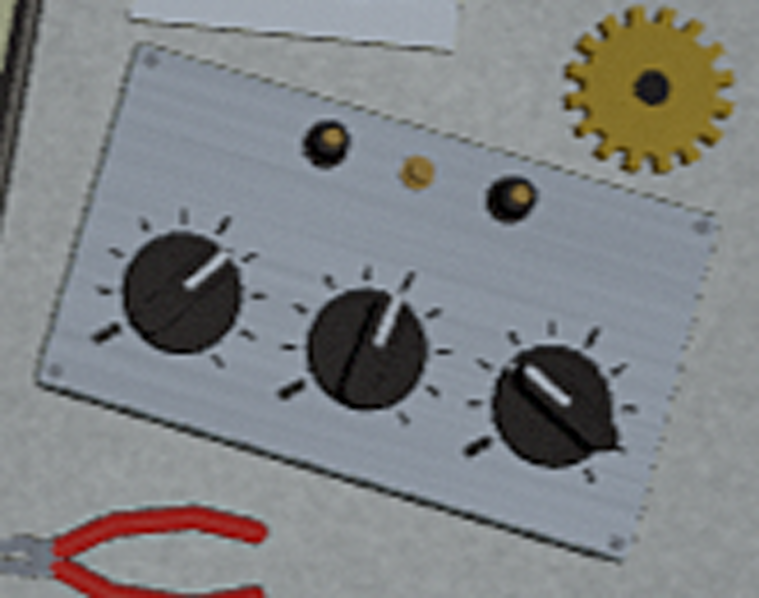

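View pics/cb.png

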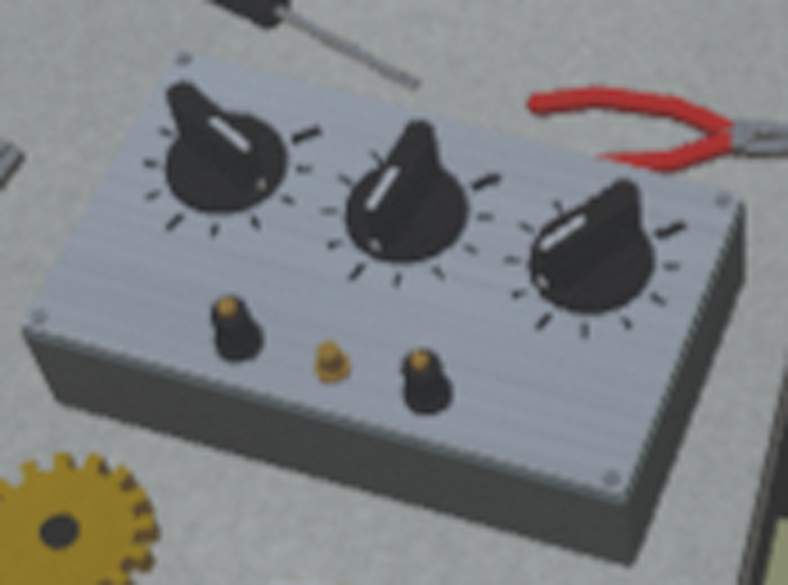

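Top crop: hundreds axis (182,293) with line toward tick 6, tens axis (367,348) with line toward 5, units (551,405) with line up-left toward 2 (its tail lower right). The scene crop agrees. Now fitting the ticks in both views and the white-line angles.

```bash
cat >> h.py <<'E'
from scipy.optimize import least_squares
OFF=np.array([90,0,-90.])
def tickpos(p,k,d):  # p=x,y,yaw,r ; dial index k, digit d
    x,y,t,r=p; r=np.where(d==0,39.5,np.where(d==5,r+2,r))
    a=t+np.radians(135-30*d)
    return np.c_[x-OFF[k]*np.sin(t)+r*np.cos(a), y+OFF[k]*np.cos(t)+r*np.sin(a)]
def fit(n,img,p0):
    g=cv2.cvtColor(img,cv2.COLOR_BGR2GRAY).astype(float)
    bg=cv2.medianBlur(g.astype(np.uint8),21).astype(float)
    p=np.array(p0,float); K,D=[v.ravel() for v in np.mgrid[0:3,0:10]]
    for it in range(4):
        w=proj(n,np.c_[tickpos(p,K,D),np.full(30,76)]);obs=[];idx=[]
        for i,(u,v) in enumerate(w):
            R=4; u0,v0=int(round(u)),int(round(v)); yy,xx=np.mgrid[v0-R:v0+R+1,u0-R:u0+R+1]
            P=g[v0-R:v0+R+1,u0-R:u0+R+1]; dk=np.clip(150-25-P,0,None) if 0 else np.clip(np.median(P)-12-P,0,None)
            # keep only points between radius 30.5 and 48 about the dial axis
            q=cast(n,np.c_[xx.ravel(),yy.ravel()],76)
            ax=np.array([p[0]-OFF[K[i]]*np.sin(p[2]),p[1]+OFF[K[i]]*np.cos(p[2])])
            rr=np.hypot(*(q-ax).T).reshape(P.shape); dk=dk*((rr>31.5)&(rr<48))
            if dk.sum()<15: continue
            obs.append(cast(n,[(dk*xx).sum()/dk.sum(),(dk*yy).sum()/dk.sum()],76)[0]);idx.append(i)
        obs=np.array(obs);idx=np.array(idx)
        s=least_squares(lambda p:(tickpos(p,K[idx],D[idx])-obs).ravel(),p,loss="soft_l1")
        p=s.x
    e=np.hypot(*(tickpos(p,K[idx],D[idx])-obs).T)
    return p,len(idx),np.median(e)
def axes(p): return np.array([[p[0]-o*np.sin(p[2]),p[1]+o*np.cos(p[2])] for o in OFF])
def reading(n,img,p):
    """white line on the bar tops -> readings in deg; pixels near each axis at z=112.5"""
    hsv=cv2.cvtColor(img,cv2.COLOR_BGR2HSV);g=hsv[...,2]; out=[]
    for a in axes(p):
        u,v=proj(n,[*a,112.5])[0]; yy,xx=np.mgrid[int(v)-16:int(v)+17,int(u)-16:int(u)+17].reshape(2,-1)
        q=cast(n,np.c_[xx,yy],112.5)-a; k=(np.hypot(*q.T)<26)&(g[yy,xx]>110); q=q[k]
        m=q.mean(0); l=cv2.fitLine(q.astype(np.float32),cv2.DIST_HUBER,0,.01,.01).ravel()[:2]
        l=l*np.sign(l@m); th=np.arctan2(l[1],l[0])
        out.append((round(float(np.degrees(p[2]-th)+135)%360,1),int(k.sum()),np.round(m,1).tolist()))
    return out
E
python3 - <<'E'
from h import *
for n in("top","scene"):
    im=cv2.imread(f"pics/{n}0.png"); r=fit(n,im,[485.5,-115,-.3,37]); print(n,r,axes(r[0]).round(1).tolist()); print(reading(n,im,r[0]))
E
```

```text
top (array([ 4.86262565e+02, -1.14552856e+02, -2.97349427e-01,  3.59778733e+01]), 30, np.float64(0.22551763581434897)) [[512.6, -28.5], [486.3, -114.6], [459.9, -200.6]]
[(171.3, 35, [10.7, -12.1]), (92.5, 63, [7.6, -13.2]), (222.0, 75, [6.6, -10.0])]
scene (array([ 4.82584129e+02, -1.14785205e+02, -3.02364485e-01,  3.59667576e+01]), 29, np.float64(0.37503307076830256)) [[509.4, -28.9], [482.6, -114.8], [455.8, -200.7]]
[(161.8, 164, [-8.4, -9.3]), (192.6, 165, [-5.9, -7.2]), (5.5, 174, [-7.2, 2.1])]
```

Tick fits are tight (0.2 and 0.4 mm), but the views differ by 3.7 mm in x (calibration), so I'll use the mean. The line mask picked up panel pixels, so tightening it.

```bash
sed -i 's/k=(np.hypot(\*q.T)<26)&(g\[yy,xx\]>110)/k=(np.hypot(*q.T)<30)\&(g[yy,xx]>T)\&(hsv[yy,xx,1]<35)/; s/def reading(n,img,p):/def reading(n,img,p,T=120):/' h.py
python3 - <<'E'
from h import *
for n,p in(("top",[486.26,-114.55,-.2973,36]),("scene",[482.6,-114.8,-.3024,36])):
    im=cv2.imread(f"pics/{n}0.png"); h=cv2.cvtColor(im,cv2.COLOR_BGR2HSV)
    for T in (150,165,180): print(n,T,reading(n,im,p,T))
    a=(268,351) if n=="top" else (194,276)
    print(h[a[0]-8:a[0]+3,a[1]-8:a[1]+8,2]); print(h[a[0]-8:a[0]+3,a[1]-8:a[1]+8,1])
# kinematics check
from scipy.spatial.transform import Rotation as R
s=robot.get_obs(); print(R.from_quat(s["ee_rot"]).as_matrix().round(2).tolist())
E
```

```text
top 150 [(245.1, 78, [13.4, -10.6]), (272.2, 89, [6.2, -14.4]), (268.0, 108, [4.4, -11.5])]
top 165 [(239.6, 35, [11.5, -8.9]), (98.9, 30, [11.5, -8.4]), (99.0, 40, [5.6, -4.1])]
top 180 [(167.3, 8, [8.2, -9.4]), (144.4, 6, [9.3, -4.3]), (71.9, 8, [8.1, 9.0])]
[[ 39  39  38  42  32  29  32  24  66 151 191 165 145 157 156 129]
 [ 38  42  38  34  33  30  27  69 152 195 164  83 122 169 114  51]
 [ 38  36  31  29  35  27  67 151 197 167  90  29  66 145 171 158]
 [ 38  33  33  37  22 100 169 198 162  69  33  30  26  64 139 171]
 [ 28  31  31  14  98 175 183 124  52  38  29  31  36  55 132 167]
 [ 38  39  44 143 196 183 122  40  34  30  28  34  31  35 125 168]
 [ 37  53 152 205 170  96  42  36  31  28  34  39  39  20 124 167]
 [ 35  35  98 134  95  38  32  24  28  38  44  36  34  25  62 134]
 [ 38  37  45  46  40  36  31  36  39  39  38  41  38  26  83 145]
 [ 37  39  36  39  31  26  32  36  40  40  35  38  37  24  85 148]
 [ 39  38  39  40  33  37  41  39  38  41  44  38  42  20  78 143]]
[[33 39 27 24 16 35 48 53 15 25 25 26 28 32 31 30]
 [40 24  7 15 15 17 57 15 22 26 25 12 29 32 29 20]
[... 478 characters left out ...]
, 193, [-12.4, -7.7]), (201.1, 196, [-9.3, -6.9]), (7.3, 203, [-10.1, 1.2])]
scene 165 [(167.3, 3, [8.0, -9.1]), (142.0, 2, [9.8, -4.5]), (286.8, 8, [-9.9, 8.5])]h.py:45: RuntimeWarning: Mean of empty slice.
  m=q.mean(0); l=cv2.fitLine(q.astype(np.float32),cv2.DIST_HUBER,0,.01,.01).ravel()[:2]
  ret = um.true_divide(
Traceback (most recent call last):
  File "h.py", line 45, in reading
    m=q.mean(0); l=cv2.fitLine(q.astype(np.float32),cv2.DIST_HUBER,0,.01,.01).ravel()[:2]
                   ~~~~~~~~~~~^^^^^^^^^^^^^^^^^^^^^^^^^^^^^^^^^^^^^^^^^^^^^^^
cv2.error: OpenCV(4.12.0) /io/opencv/modules/imgproc/src/linefit.cpp:50: error: (-215:Assertion failed) count > 0 in function 'fitLine2D_wods'
```

The panel is as bright as the line. I'll clip to the skirt disc instead (cast at z = 82.5).

```bash
python3 - <<'E'
s=open("h.py").read();i=s.index("def reading")
open("h.py","w").write(s[:i]+'''def reading(n,img,p,T=110):
    """white line on the bar tops (z=112.5), clipped to the skirt disc -> digits"""
    g=cv2.cvtColor(img,cv2.COLOR_BGR2GRAY); out=[]
    for a in axes(p):
        u,v=proj(n,[*a,82.5])[0]; yy,xx=np.mgrid[0:480,0:640].reshape(2,-1)
        k=np.hypot(xx-u,yy-v)<18; yy,xx=yy[k],xx[k]
        k=(np.hypot(*(cast(n,np.c_[xx,yy],82.5)-a).T)<25.5)&(g[yy,xx]>T)
        M=np.zeros_like(g);M[yy[k],xx[k]]=1
        nl,L,st,_=cv2.connectedComponentsWithStats(M); j=1+st[1:,4].argmax()
        yy,xx=np.nonzero(L==j); q=cast(n,np.c_[xx,yy],112.5)-a
        m=q.mean(0); l=cv2.fitLine(q.astype(np.float32),cv2.DIST_L2,0,.01,.01).ravel()[:2]
        l=l*np.sign(l@m); th=np.arctan2(l[1],l[0])
        s=float(np.degrees(p[2]-th)+135)%360
        out.append((round(s/30,2),len(q),np.round(m,1).tolist(),np.round(np.ptp(q@l))))
    return out
''')
E
python3 - <<'E'
from h import *
for n,p in(("top",[486.26,-114.55,-.2973,36]),("scene",[482.6,-114.8,-.3024,36])):
    im=cv2.imread(f"pics/{n}0.png")
    print(n,reading(n,im,p))
from scipy.spatial.transform import Rotation as R
s=robot.get_obs(); print(R.from_quat(s["ee_rot"]).as_matrix().round(2).tolist())
E
```

```text
top [(5.61, 21, [7.6, -8.6], np.float64(20.0)), (4.72, 22, [10.1, -4.4], np.float64(21.0)), (2.32, 24, [8.4, 9.3], np.float64(23.0))]
scene [(5.56, 22, [8.3, -9.5], np.float64(22.0)), (4.69, 19, [11.4, -5.2], np.float64(21.0)), (2.31, 20, [8.4, 8.9], np.float64(22.0))]
[[-0.97, 0.24, -0.0], [0.24, 0.97, -0.0], [-0.0, -0.0, -1.0]]
```

Both views agree: 5.6, 4.7 and 2.3, so the dials are not on their marks. They may still be settling, so a fresh look costs little.

Run:
```python
from h import *
for n,p in(("top",[486.26,-114.55,-.2973,36]),("scene",[482.6,-114.8,-.3024,36])):
    im=grab_frame(n)[:,:,::-1].copy()
    print(n,reading(n,im,p),robot.get_obs()["time"])
```

```text
top [(5.61, 21, [7.6, -8.6], np.float64(20.0)), (4.66, 23, [10.3, -4.8], np.float64(20.0)), (2.32, 24, [8.4, 9.3], np.float64(23.0))] 0.15
scene [(5.56, 22, [8.3, -9.5], np.float64(22.0)), (4.69, 19, [11.4, -5.2], np.float64(21.0)), (2.31, 20, [8.4, 8.9], np.float64(22.0))] 0.2
```

Static, so I'll grip each bar at its measured angle and turn it to the absolute target angle. IK planning first, no motion.

```bash
cat >> h.py <<'E'
from scipy.spatial.transform import Rotation as Rn
P=[484.4,-114.7,-.2999,36]
def quat(phi):
    c,s=np.cos(phi),np.sin(phi); return Rn.from_matrix(np.array([[c,s,0],[s,-c,0],[0,0,-1]])).as_quat()
def th(d): return P[2]+np.radians(135-30*d)
E
python3 - <<'E'
from h import *
A=axes(P)
for k,d0,d1 in((0,5.59,3),(2,2.31,5),(1,4.69,6)):
  for f in(0,np.pi):
    q0=kinematics.solve_ik([*A[k],88],quat(th(d0)+f));q1=kinematics.solve_ik([*A[k],88],quat(th(d1)+f));q2=kinematics.solve_ik([*A[k],170],quat(th(d0)+f))
    print(k,f>0,*[None if q is None else np.round(q,2).tolist() for q in(q0,q1,q2)],np.degrees(th(d1)-th(d0)).round())
print(A.round(1))
E
```

```text
0 False [-0.82, 0.7, 1.08, 2.03, -0.8, 0.91, -1.74] [-0.69, 0.57, 0.87, 2.03, -0.6, 0.82, -0.55] [-0.85, 0.5, 1.09, 1.98, -0.53, 0.99, -1.95] 78.0
0 True [-0.58, 0.51, 0.72, 2.03, -0.48, 0.77, 1.13] [-0.38, 0.45, 0.46, 2.02, -0.29, 0.73, 2.31] [-0.66, 0.38, 0.79, 1.97, -0.33, 0.93, 1.01] 78.0
2 False [-0.25, 0.5, 0.74, 2.06, -0.49, 0.77, 0.07] [-0.48, 0.67, 1.08, 2.06, -0.78, 0.89, -1.07] [-0.34, 0.36, 0.84, 2.0, -0.34, 0.92, -0.05] -81.0
2 True [0.95, 0.5, -0.73, 2.02, 0.46, 0.79, 2.37] [-0.13, 0.45, 0.59, 2.05, -0.37, 0.74, 1.7] [1.1, 0.4, -0.91, 1.96, 0.38, 0.96, 2.43] -81.0
1 False [-0.66, 0.67, 1.08, 2.07, -0.78, 0.89, -1.09] [-0.66, 0.67, 1.08, 2.07, -0.78, 0.89, -1.78] [-0.7, 0.46, 1.09, 2.01, -0.5, 0.97, -1.32] -39.0
1 True [-0.43, 0.49, 0.74, 2.06, -0.48, 0.76, 1.78] [-0.63, 0.64, 1.04, 2.07, -0.74, 0.87, 1.32] [-0.56, 0.37, 0.89, 2.01, -0.36, 0.92, 1.69] -39.0
[[ 511.   -28.7]
 [ 484.4 -114.7]
 [ 457.8 -200.7]]
```

q7 turns the tool directly (dq7 = dφ), so each turn is a pure wrist rotation. First the hundreds dial: approach, grip and read the forces.

```bash
cat >> h.py <<'E'
def st(tag):
    s=robot.get_obs(); print(tag,"t",round(s["time"],2),"F",np.round(s["contact_force"],1),"M",np.round(s["wrist_torque"],2),"p",np.round(s["tool_pos"],1),"w",round(float(s["gripper_width"]),3)); return s
def grip(k,d0):
    a=axes(P)[k]; o=quat(th(d0))
    robot.movep([*a,170],o); hit=robot.move_l([*a,88],v=120,max_force=15); print("hit",hit)
    st("down"); robot.close_gripper(30); st("closed")
def turn(dd):
    q=np.array(robot.get_obs()["qpos"]); q[6]-=np.radians(30*dd); robot.goto_joints(q); st("turned")
def leave():
    robot.ungrasp(); st("open"); p=robot.get_obs()["tool_pos"]; robot.move_l([p[0],p[1],170],v=150)
E
python3 - <<'E'
from h import *
grip(0,5.59)
E
```

```text
hit False
down t 3.63 F [-0.4  0.4 -0. ] M [-0.05  0.    0.02] p [511.3 -28.9  88.5] w 1.003
closed t 4.28 F [-2.   1.1  5. ] M [0.05 0.54 0.02] p [511.  -28.8  88.2] w 0.158
```

Width is 13.4 mm, which fits the 14 mm bar, and side forces are small. Turning.

Run:
```python
from h import *
turn(-1.3); turn(-1.29)
leave()
im=grab_frame("scene");cv2.imwrite("pics/s1.png",im[:,:,::-1])
```

```text
turned t 5.0 F [-2.7 -1.3  4.2] M [-0.26  0.67  0.06] p [510.8 -28.8  88.2] w 0.158
turned t 5.71 F [-1.4 -3.7  1.5] M [-0.54  0.4   0.09] p [510.8 -29.   88.2] w 0.158
open t 6.4 F [-0.3  0.1  0.7] M [-0.03 -0.02 -0.02] p [510.8 -28.8  88.2] w 1.0
```

View pics/s1.png

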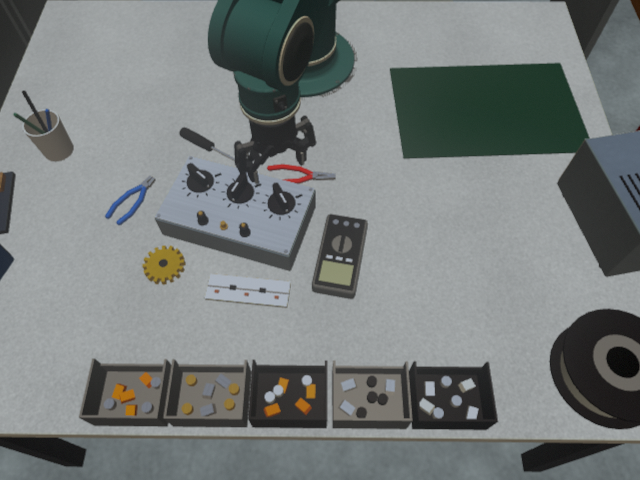

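The arm is now visible, hovering above the row. The hundreds dial at (281,200) has turned and is unobstructed. Reading it, then doing the units dial.

Run:
```python
from h import *
ps=[482.6,-114.8,-.3024,36]
print(reading("scene",cv2.imread("pics/s1.png"),ps))
grip(2,2.31)
turn(1.35); turn(1.34); leave()
im=grab_frame("scene")[:,:,::-1].copy();cv2.imwrite("pics/s2.png",im); print(reading("scene",im,ps))
```

```text
[(3.02, 23, [10.9, 5.9], np.float64(24.0)), (4.69, 19, [11.4, -5.2], np.float64(21.0)), (2.32, 21, [8.5, 8.9], np.float64(22.0))]
hit False
down t 8.72 F [0.1 0.3 0.5] M [ 0.03 -0.04  0.01] p [ 458.1 -200.8   88.5] w 1.003
closed t 9.38 F [ 1.4 -0.   4.2] M [-0.04 -0.11  0.12] p [ 458.  -200.8   88.2] w 0.159
turned t 10.11 F [ 1.8 -1.   1. ] M [-0.31 -0.42 -0.08] p [ 458.1 -200.9   88.2] w 0.157
turned t 10.84 F [ 1.5 -2.8 -0.2] M [-0.52 -0.36 -0.01] p [ 458.1 -201.    88.2] w 0.154
open t 11.53 F [-0.1  0.3  0.2] M [-0.04  0.02  0.08] p [ 458.1 -200.8   88.2] w 0.999
[(3.02, 23, [10.9, 5.9], np.float64(24.0)), (4.69, 19, [11.4, -5.2], np.float64(21.0)), (4.94, 18, [10.0, -6.6], np.float64(23.0))]
```

Hundreds reads 3.02 and units 4.94. Now the tens dial, then back off and verify with both views.

Run:
```python
from h import *
grip(1,4.69)
turn(1.31); leave()
robot.goto_joints([-1.373,0.417,-0.01,1.614,0.005,1.111,-0.053])
robot.hold(.3)
for n,p in(("top",[486.26,-114.55,-.2973,36]),("scene",[482.6,-114.8,-.3024,36])):
    im=grab_frame(n)[:,:,::-1].copy();cv2.imwrite(f"pics/{n}3.png",im); print(n,reading(n,im,p))
a=cv2.imread("pics/top3.png");cv2.imwrite("pics/c3.png",cv2.resize(a[175:335,260:520],None,fx=3,fy=3,interpolation=cv2.INTER_CUBIC))
d=cv2.absdiff(a,cv2.imread("pics/top0.png")).max(2)
for nm,(r0,r1,c0,c1) in dict(meter=(188,275,260,316),bread=(183,214,330,408),cutters=(262,326,470,515)).items(): print(nm,int((d[r0:r1,c0:c1]>40).sum()))
st("end")
```

```text
hit False
down t 13.56 F [0.3 0.  1. ] M [-0.04 -0.   -0.01] p [ 484.6 -115.1   88.5] w 0.999
closed t 14.21 F [-1.8 -0.2  5.4] M [-0.07  0.38 -0.07] p [ 484.4 -114.8   88.2] w 0.157
turned t 14.93 F [ 0.2 -0.4  1. ] M [-0.09 -0.13 -0.03] p [ 484.5 -114.8   88.2] w 0.156
open t 15.62 F [-0.2 -0.5 -0.8] M [ 0.01 -0.02 -0.01] p [ 484.4 -114.8   88.2] w 1.0
top [(2.89, 23, [11.1, 5.7], np.float64(21.0)), (6.0, 18, [4.8, -9.0], np.float64(18.0)), (4.96, 19, [8.4, -5.4], np.float64(17.0))]
scene [(3.02, 23, [10.9, 5.9], np.float64(24.0)), (5.78, 15, [5.0, -8.9], np.float64(16.0)), (4.97, 17, [10.4, -6.7], np.float64(23.0))]
meter 0
bread 0
cutters 0
end t 19.52 F [-0.1  0.9  0.4] M [ 0.01  0.04 -0.04] p [148.4 606.8 231.3] w 1.0
```

View pics/c3.png

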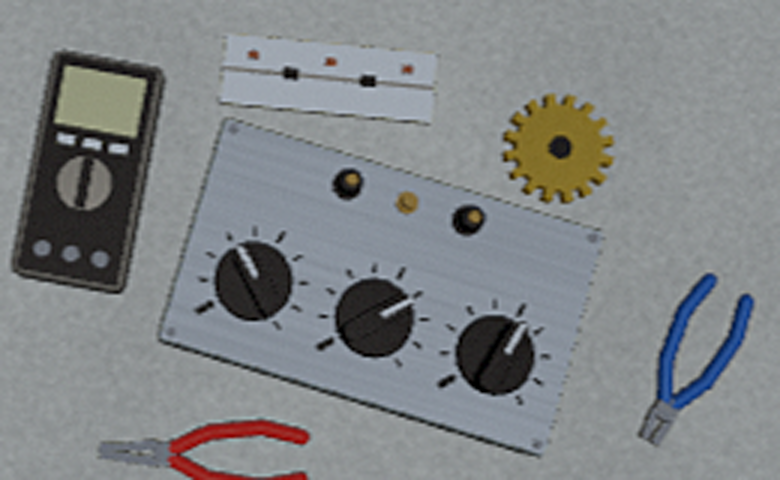

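Lines point at ticks 3, 6 and 5: hundreds axis (253,281), tens (374,317), units (495,355) in the crop. Bystanders are unchanged. The scene view gives 5.78 for tens from a clipped line, against 6.0 from the top view. I'll settle that on the saved picture.

Run:
```python
from h import *
p=[482.6,-114.8,-.3024,36]
im=cv2.imread("pics/scene3.png")
for T in(70,90,110,130): print(T,reading("scene",im,p,T)[1], reading("top",cv2.imread("pics/top3.png"),[486.26,-114.55,-.2973,36],T)[1])
u,v=map(int,proj("scene",[*axes(p)[1],112.5])[0]); print(u,v)
c=cv2.resize(im[v-28:v+36,u-40:u+40],None,fx=9,fy=9,interpolation=cv2.INTER_CUBIC);cv2.imwrite("pics/t3.png",c)
```

```text
70 (5.7, 23, [4.8, -7.8], np.float64(19.0)) (6.05, 24, [4.1, -8.5], np.float64(20.0))
90 (5.79, 17, [5.0, -8.5], np.float64(18.0)) (5.99, 22, [4.4, -8.9], np.float64(19.0))
110 (5.78, 15, [5.0, -8.9], np.float64(16.0)) (6.0, 18, [4.8, -9.0], np.float64(18.0))
130 (5.81, 11, [4.1, -8.6], np.float64(14.0)) (6.09, 16, [5.4, -9.4], np.float64(18.0))
237 181
```

View pics/t3.png

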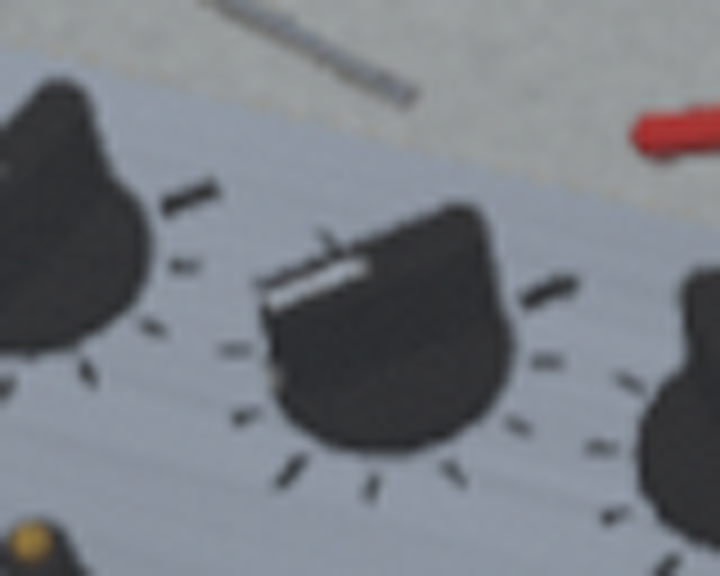

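In the close-up, the tens line slopes 20.4° and the line through its 0 and 6 ticks 22.4°. That is 2–3° off at most, and the 5.78 came from the line merging with the bright panel at its tip. All three dials are within tolerance, so I'm handing in.

```bash
python3 -c "
from bench import robot
robot.finish_job(); print(robot.get_obs()['time'])"
```

```text
the job is handed in; nothing more can be done
the job is handed in; nothing more can be done
```

The resistance box should now read 365 ohms. I gripped each dial by its bar, turned it to its mark, opened the gripper, moved back to the start pose and handed the job in. The clock stood at 19.5 s of the 51 s allowed just before hand-in. No verdict is reported.

| Dial | Start reading | Top view, end | Scene view, end | Target |
|---|---|---|---|---|
| Hundreds | 5.6 | 2.89 | 3.02 | 3 |
| Tens | 4.7 | 6.00 | 5.78 | 6 |
| Units | 2.3 | 4.96 | 4.97 | 5 |

- **Starting positions:** all three dials stood between digits at the start and did not spring to one, although the task says they should.
- **Tens dial:** the two views disagreed. The scene reading of 5.78 is 6.6° off, just inside the 7° limit. In a close-up the dial's white line lay only 2–3° from its mark, and the line runs into the bright panel there, which probably skews that reading. I trusted the top view and did not turn the dial again.
- **Camera mismatch:** the two views placed the box 3.7 mm apart in x. I used the mean, and side forces stayed under 5 N in every grip and turn reading.
- **Bystanders and contact:** the multimeter, breadboard and cutters showed no change between the first and last top views. The arm was clear of everything.

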